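# Refit the lever and ram of a bench riveting press

## Robot

A 6-joint arm with a two-finger parallel gripper is mounted at the origin on the work surface. World frame = base frame: x ahead of the robot, y to its left, z up, the work surface at z = 0. Lengths are in m, angles in rad, forces in N, time in s.
With the tool pointing down it reaches from about 0.3 to 0.75 m from the base axis. Payload 8.5 kg.
Tool frame: the origin (TCP) lies midway between the tips of the shut fingers; the grasp point (between the pads) lies 19 mm behind it (env.hold_point_z is the distance from the TCP to the grasp point, in m); z points along the fingers, y is the line along which they close (so a half turn about z gives the same grasp; the last joint's range is limited). The gripper opens to 85 mm and grips with 20 to 120 N. Pads are 22 mm wide; open, the fingers measure 114 mm over their backs; the gripper's body (76 mm by 85 mm) begins 54 mm behind the grasp point. The pads swing forward as they close: fully open they stand 13 mm farther back than shut.
Start: joints at [-1.5, 0.381, 1.297, -0, 1.464, -0.215], TCP at [0.155, -0.528, 0.231] pointing down, gripper open.
Joint ranges: [-3.11, 3.11], [-0.89, 2.33], [0.22, 2.48], [-1.42, 4.56], [0.17, 2.85], [-2.88, 2.88]. Speed limits (rad/s): [2.39, 2.39, 3.14, 3.14, 3.14, 3.14].

## Interface

Orientations are given as a rotation vector (axis times angle).
In Python, from cell import env gives the robot as it stands.
- The arm moves only by the tool drive_tool, never from a script. Its argument "deltas" is a list of rows, each an object with "dp": the shift along the tool's x, y, z in units of 30 mm (1.0 is 30 mm), a list of three; "roll": the turn about the tool's z in rad; "gripper": the opening, from 0 (shut) to 1 (fully open). In form: [{"dp": [x, y, z], "roll": roll, "gripper": gripper}, ...]. A call has 1 to 10 rows; each row shifts and turns the commanded pose from where the row before left it, along the tool's axes as they then stand; what a row does not reach is not made up. A row lasts 1/10 s, in which the tool goes at most 50 mm and 8.59 degrees, less where a joint would pass 70% of its speed; a pose out of reach is approached as far as the arm can. A call is refused whole if a number of a shift passes 1 or a number of a turn 0.15, either way. A call with a gripper value outside its range is refused whole. The fingers move at their own pace and stop on an object; "force" is the grip in N (left out, the last holds). Time passes only in rows, so rows that do not move let the fingers close. It gives the time, the measured TCP pose, the force, the opening and the grip force at its end, in the units of the state.
- env.get_state(): the state, without advancing time (a new reading comes with each control period).
- env.snapshot(name): name is "side" or "top" or "wrist"; returns the picture (400x640x3 uint8, red, green, blue); there is no depth.
- env.camera_info(name): a dict with "K" (3x3 intrinsics, pixels), "D" ([k1, k2, p1, p2, k3] as OpenCV has them; the pictures are not rectified), "pose" (4x4, takes a point from camera to world coordinates). Camera axes: x right, y up, looking along -z (the intrinsics and any distortion apply to the point x, -y, -z); pixel columns grow to the right and rows downward; lengths in m; the calibration is good to about 2 mm. A picture is of the moment at which its call begins: read the wrist's pose just before it. camera_info takes no time and is no camera call; for the wrist camera it gives the pose at the moment of the call.
- env.finish_job(): hands the job in; it is judged then, once.
The state is a dict: "time": time; "qpos": joint angles; "joint_velocities": joint speeds; "joint_torque": joint torques, N m; "ee_pos": TCP position; "tool_rot": TCP orientation; "wrist_force": force on the tool from outside, world axes, zero at the start; "ft_torque": the same for the moment, N m; "width": opening from 0.0 (shut) to 1.0 (fully open); "grip_force": force on a finger pad.
Only numpy, scipy, OpenCV 4.12 (cv2) and the standard library are available. Lean on these libraries where they do the work, as an engineer would, in place of code of your own. Each camera call takes 0.05 s, during which the arm holds its last target. There are 200 camera calls.

## Task

I am putting the small green riveting press back together. First hang the red-handled lever by its eye on the stud at the side of the press, handle downwards, and let go of it; then take the steel ram out of the wooden block and feed it, pointed end first, down through the upper and then the lower brass bushing. Finish while still holding the ram, steady, with its tip showing below the lower bushing but never touching the polished anvil, so that I can clamp the collar on it; leave the other things on the bench where they are.

Things in the scene. Friction and masses are not known exactly. Their poses are not given: they have to be found in the camera images.
- press: Green cast C-frame press, fixed. Origin at bench level on the ram axis (common axis of its two bushings), z up. Base x -55..55, y -55..100, 20 mm thick. Column 44 x 44 mm, 160 mm high, at x -22..22, y 33..77. From it two arms reach to -y, ending in bosses of 42 mm diameter with brass bushings, bore 17 mm: upper z = 136..161 mm, lower z = 85..110 mm, an open 26 mm gap between
- press_upper (a point): Centre of the upper bushing's mouth (its top face), 161 mm above the bench; bore 17 mm, straight down to z = 136 mm; axes as the press. Nothing on the press but the hung lever stands higher than this
- press_lower (a point): Centre of the lower bushing's underside, 85 mm above the bench, bore 17 mm, vertically under press_upper; axes as the press
- press_stud (a point): Root of the lever stud, on the column's +x face: press x = 22, y = 52, z = 140 mm; axes as the press. The round steel stud, 10 mm in diameter, points horizontally along +x and ends 50 mm from this point; its first 7 mm are a dark shoulder of 18 mm diameter. The column's top is 20 mm above the stud's axis
- anvil: Polished round steel anvil of 48 mm diameter on the press base, under the bushings; its top face is 45 mm above the bench, 40 mm below the lower bushing. Fixed; origin and axes as the press
- block: Wooden tool block, 80 x 150 x 55 mm (x, y, z), fixed; origin at the centre of its underside, z up. The lever stands in a slot at (0, 40) mm, the ram in a round hole at (0, -45) mm; both are 43 mm deep, their floors 12 mm above the bench. Four short punches in a row along x at y = -4 mm stick up at most 26 mm above its top
- lever: Loose flat lever, 0.2 kg, 153 mm long, upright in the block, handle down. Origin at the handle's lower end, z up the lever, x across its thickness. Red handle 14 x 22 mm (x, y) up to z = 64, then a bar 8 mm thick; round eye of 38 mm diameter at z = 105 with a 16 mm hole along x; above it a short arm 8 x 24 mm to the top, z = 153: grip it there, closing along x. On the stud it hangs handle down
- lever_eye (a point): Centre of the 16 mm hole in the lever's eye, 105 mm above the lever's origin, 48 mm below its top; axes as the lever. Hung on the stud, it settles 3 mm below the stud's axis
- ram: Loose round bright steel ram, about 0.2 kg, 14 mm in diameter, 165 mm long, upright in the block. Origin at the centre of its lower end, the tip, which is chamfered to 8 mm over its last 4 mm; z along the ram to its flat top at 165 mm; a dark ring round it at 130 mm. Nothing in the bushings stops it: let go, it slides down onto the anvil
- jar: Bystander: amber glass jar with a white cap, 52 mm in diameter, 62 mm high; origin at the centre of its underside
- spool: Bystander: copper wire spool standing on end, 52 mm in diameter, 38 mm high; origin at the centre of its underside
- rotary: Bystander: blue rotary hand tool lying along its x axis, 180 mm long, 50 mm thick; origin under its middle
- hammer: Bystander: small hammer lying along its x axis, 220 mm long, head at +x; origin under its middle
Mind the look-alikes: they are no part of the job. There is more than one size of the lever; the job needs the largest.

How it is judged:
On the way, in this order (a step that is already met when the one before it is completed fails the run):
1. the lever hangs on the stud by its eye, handle down, and the fingers have let go of it (x of lever_eye in the frame of press_stud between 0.008 and 0.048 m and y of lever_eye in the frame of press_stud between -0.006 and 0.006 m and z of lever_eye in the frame of press_stud between -0.007 and 0.003 m and angle between lever's own z axis and vertical below 0.35 rad and contact force between the fingers and lever below 0.1 N), for 0.2 s.
2. the ram's tip has come down through the upper bushing into the gap (horizontal distance between ram and press_lower below 0.005 m and angle between the z axis of ram and the z axis of press, either way round below 0.08 rad and z of ram in the frame of press_lower between 0 and 0.049 m).
3. the ram's tip has come out below the lower bushing (horizontal distance between ram and press_lower below 0.005 m and angle between the z axis of ram and the z axis of press, either way round below 0.08 rad and z of ram in the frame of press_lower below -0.003 m), for 0.1 s.
At the end, for the whole second after the job is handed in: Lever on the stud by its eye (8 to 48 mm from the column), handle down within 20 degrees, not touched by the fingers; fingers holding the ram still (below 20 mm/s) and upright in both bushings, its tip 3 to 37 mm below the lower bushing's underside, off the anvil (all of step 1 and all of step 3 and z of ram in the frame of press_lower above -0.037 m and contact force between the fingers and ram above 3 N and contact force between ram and anvil below 0.1 N and linear speed of ram below 0.02 m/s and linear speed of lever below 0.05 m/s); the arm keeps its last pose, push and grip.
It fails at once if the ram touches the anvil (contact force between ram and anvil above 0.5 N).
It fails at once if the jar is moved by more than 25 mm (distance of jar from where it was at the start of the episode above 0.025 m).
It fails at once if the spool is moved by more than 25 mm (distance of spool from where it was at the start of the episode above 0.025 m).
It fails at once if the rotary is moved by more than 25 mm (distance of rotary from where it was at the start of the episode above 0.025 m).
It fails at once if the hammer is moved by more than 25 mm (distance of hammer from where it was at the start of the episode above 0.025 m).
It also fails if it takes over 67 s, if anything falls off the work surface, if the arm or the gripper's body presses on something with over 40 N, if the wrist force passes 120 N, or if a joint passes its speed limit or range.

## Working session

There is one attempt and no reset: what is moved stays moved. The work goes in short steps, Python scripts to look and compute and a tool call to move; the robot and the scene stay as the last step left them, time stands still between calls to the robot, and variables do not carry over. Pictures are saved under pics/ and viewed, at most 10 in all, crops included, and the job is handed in when it is done.

Besides the shell and the picture viewer there is one more tool, called after ">>>" as a command line: name --argument value ..., lists and objects as JSON in quotes. drive_tool: Moves the arm, as the interface text tells. Its arguments: {"type":"object","properties":{"deltas":{"type":"array","items":{"type":"object","properties":{"dp":{"type":"array","items":{"type":"number"}},"roll":{"type":"number"},"gripper":{"type":"number"}}}},"force":{"type":"number"}},"required":["deltas"]}

```bash
mkdir -p pics; ls; python3 - <<'E'
from cell import env
import cv2,numpy as np
s=env.get_state();print(s['time'],s['ee_pos'],s['tool_rot'],s['width'],env.hold_point_z)
for n in ['side','top','wrist']:
    c=env.camera_info(n);print(n,np.round(c['K'],1).tolist(),np.round(c['D'],4),np.round(c['pose'],3).tolist())
    cv2.imwrite(f'pics/{n}0.png',env.snapshot(n)[:,:,::-1])
E
```

```text
pics
0.0 [ 0.15502349 -0.52738511  0.23069039] [-3.10808668e+00 -4.47099608e-01 -1.70930597e-04] 1.000931101858607 0.0187
side [[475.6, 0.0, 320.4], [0.0, 475.6, 200.4], [0.0, 0.0, 1.0]] [-0.0527  0.      0.      0.      0.    ] [[-0.945, 0.203, -0.255, 0.36], [-0.326, -0.612, 0.721, 0.641], [-0.01, 0.764, 0.645, 0.704], [0.0, 0.0, 0.0, 1.0]]
top [[476.1, 0.0, 322.0], [0.0, 476.1, 198.5], [0.0, 0.0, 1.0]] [-0.0809  0.      0.      0.      0.    ] [[-0.004, 0.986, -0.169, 0.403], [-1.0, -0.002, 0.015, 0.007], [0.014, 0.169, 0.986, 1.062], [0.0, 0.0, 0.0, 1.0]]
wrist [[277.0, 0.0, 316.4], [0.0, 277.0, 197.6], [0.0, 0.0, 1.0]] [-0.0258  0.      0.      0.      0.    ] [[0.282, 0.924, 0.26, 0.22], [-0.959, 0.272, 0.075, -0.508], [-0.001, -0.271, 0.963, 0.374], [0.0, 0.0, 0.0, 1.0]]
```

View pics/top0.png

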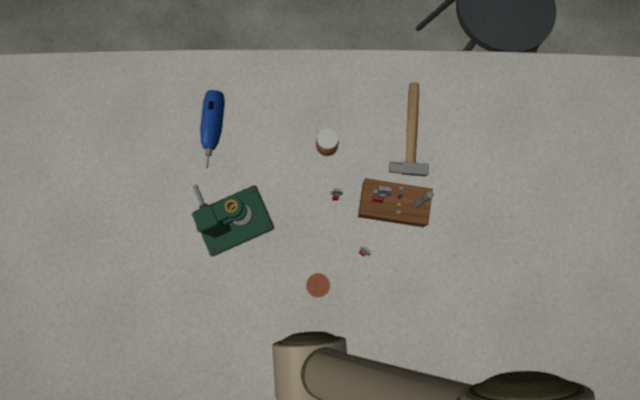

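View pics/side0.png

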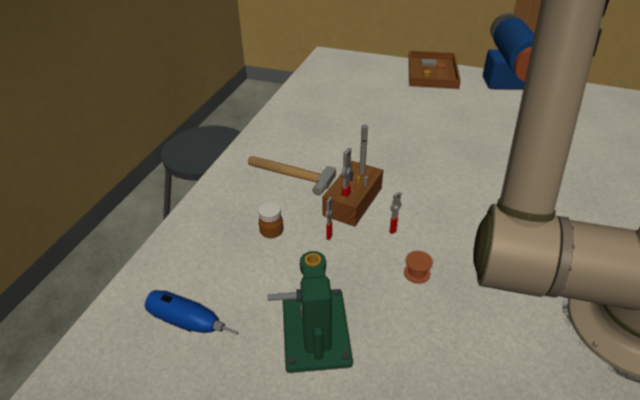

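The top view shows the press at about (235,220) with its stud at (197,190), and the block at (396,203). Lever candidates are one in the block at (382,193) and two standing on the bench at (337,194) and (364,251). The side view shows them at (347,172), (329,218) and (396,213). The one in the block fits "upright in the block" and looks longest, so I'll confirm with an enlarged crop.

```bash
cat > h.py <<'E'
import cv2,numpy as np
from cell import env
def ray(c,uv):
    p=cv2.undistortPoints(np.array([[uv]],float),c['K'],np.array(c['D']))[0,0]
    P=np.array(c['pose']);d=P[:3,:3]@[p[0],-p[1],-1];return P[:3,3],d/np.linalg.norm(d)
def onz(c,uv,z):
    o,d=ray(c,uv);return o+d*(z-o[2])/d[2]
def proj(c,X):
    P=np.array(c['pose']);q=(np.atleast_2d(X)-P[:3,3])@P[:3,:3];q=q*[1,-1,-1]
    return cv2.projectPoints(q,np.zeros(3),np.zeros(3),c['K'],np.array(c['D']))[0][:,0]
def tri(*obs):
    A=np.zeros((3,3));b=np.zeros(3)
    for c,uv in obs:
        o,d=ray(c,uv);M=np.eye(3)-np.outer(d,d);A+=M;b+=M@o
    X=np.linalg.solve(A,b);r=[np.linalg.norm(proj(c,X)[0]-uv) for c,uv in obs]
    return X,np.round(r,1)
E
python3 - <<'E'
from h import *
s=cv2.imread('pics/side0.png');t=cv2.imread('pics/top0.png')
a=cv2.resize(s[115:245,310:420],None,fx=4.5,fy=4.5,interpolation=cv2.INTER_CUBIC)[:585,:400]
a=cv2.resize(s[115:245,315:410],(420,585),interpolation=cv2.INTER_CUBIC)
b=cv2.resize(t[170:265,325:440],(380,314),interpolation=cv2.INTER_CUBIC)
d=cv2.resize(t[170:260,180:290],(380,271)[:2],interpolation=cv2.INTER_CUBIC)
cv2.imwrite('pics/c1.png',np.hstack([a,np.vstack([b,d])]))
cs,ct=env.camera_info('side'),env.camera_info('top')
for n,u,v in [('block',(382,193),(347,150)),('A',(337,192),(330,199)),('B',(365,250),(398,195)),('ram',(431,192),(364,126))]:
    print(n,tri((ct,u),(cs,v)))
for uv in [(258,186),(273,231)]: print(onz(ct,uv,.02))
for uv in [(364,180),(433,187),(428,226),(359,218)]: print(onz(ct,uv,.055))
print(onz(ct,(231,206),.161),onz(ct,(196,186),.14))
E
```

```text
block (array([ 0.56910028, -0.12041409,  0.16941697]), array([1.4, 1.3]))
A (array([ 0.58021526, -0.0376486 ,  0.10572809]), array([0., 0.]))
B (array([ 0.4593002 , -0.09317629,  0.10442633]), array([1.3, 1.3]))
ram (array([ 0.5650062 , -0.21509267,  0.17234717]), array([1.4, 1.3]))
[0.6100103  0.13446735 0.02      ]
[0.50929062 0.09967513 0.02      ]
[ 0.61601665 -0.09878741  0.055     ]
[ 0.6004904 -0.2489645  0.055    ]
[ 0.51540995 -0.23446663  0.055     ]
[ 0.53314257 -0.08651937  0.055     ]
[0.54305131 0.16834261 0.161     ] [0.58643228 0.24279473 0.14      ]
```

View pics/c1.png

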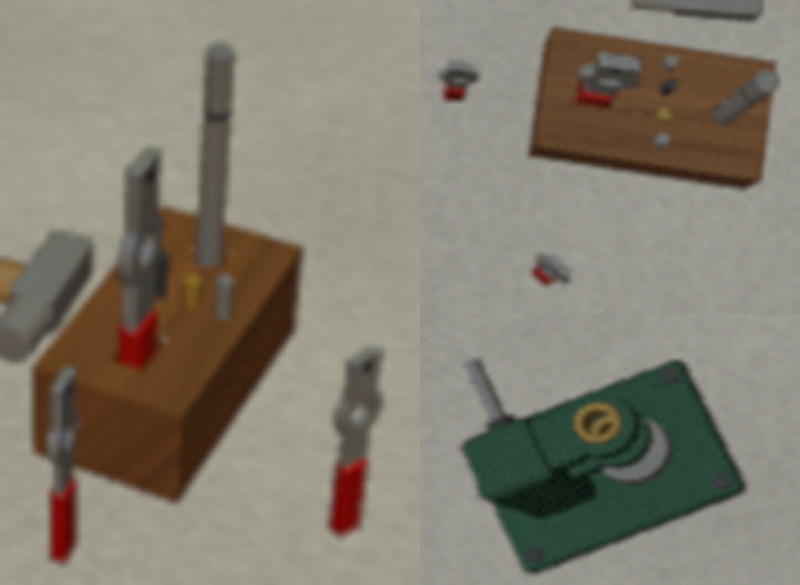

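The block's lever (crop left, standing at (140,255)) is clearly the largest. Its top triangulates to 169 mm, against 105 mm for the two on the bench, so that is the one to hang. Next I turn the tool and raise it.

>>> drive_tool --deltas '[{"dp":[0,0,-0.3],"roll":-0.147,"gripper":1},{"dp":[0,0,-0.3],"roll":-0.147,"gripper":1},{"dp":[0,0,-0.3],"roll":-0.147,"gripper":1},{"dp":[0,0,-0.3],"roll":-0.147,"gripper":1},{"dp":[0,0,-0.3],"roll":-0.147,"gripper":1},{"dp":[0,0,-0.3],"roll":-0.147,"gripper":1},{"dp":[0,0,-0.3],"roll":-0.147,"gripper":1},{"dp":[0,0,-0.3],"roll":-0.147,"gripper":1}]'

```text
time: 0.95
ee_pos: [0.1551, -0.5275, 0.3034]
tool_rot: [-2.332, -2.104, -0.001]
wrist_force: [-0.3, 0.7, -0.2]
width: 1.003
grip_force: 0.0
```

```bash
cat >> h.py <<'E'
from scipy.spatial.transform import Rotation as Ro
def go(target,yaw=None):
    "units (30 mm) in tool axes from here to a TCP target; roll to make tool x point at yaw (deg)"
    s=env.get_state();R=Ro.from_rotvec(s['tool_rot']).as_matrix()
    y=np.degrees(np.arctan2(R[1,0],R[0,0]))
    print('t',round(s['time'],2),'tcp',np.round(s['ee_pos'],4),'yaw',round(y,2),'z',np.round(R[:,2],3))
    d=R.T@(np.array(target)-s['ee_pos'])/.03
    print('units',np.round(d,3),'roll',None if yaw is None else round(-np.radians(yaw-y),4))
E
python3 - <<'E'
from h import *
go([.566,-.24,.30],83.6)
E
```

```text
t 0.95 tcp [ 0.1551 -0.5275  0.3034] yaw 84.1 z [-0.     0.001 -1.   ]
units [10.941 12.641  0.12 ] roll 0.0088
```

>>> drive_tool --deltas '[{"dp":[0.78,0.9,0],"gripper":1},{"dp":[0.78,0.9,0],"gripper":1},{"dp":[0.78,0.9,0],"gripper":1},{"dp":[0.78,0.9,0],"gripper":1},{"dp":[0.78,0.9,0],"gripper":1},{"dp":[0.78,0.9,0],"gripper":1},{"dp":[0.78,0.9,0],"gripper":1}]'

```text
invalid input
```

>>> drive_tool --deltas '[{"dp":[0.78,0.9,0],"gripper":1},{"dp":[0.78,0.9,0],"gripper":1},{"dp":[0.78,0.9,0],"gripper":1},{"dp":[0.78,0.9,0],"gripper":1},{"dp":[0.78,0.9,0],"gripper":1},{"dp":[0.78,0.9,0],"gripper":1},{"dp":[0.78,0.9,0],"gripper":1},{"dp":[0,0,0],"gripper":1},{"dp":[0,0,0],"gripper":1}]'

```text
invalid input
```

```bash
python3 - <<'E'
from h import *
import pickle
go([.566,-.14,.30],83.6)
c=env.camera_info('wrist');im=env.snapshot('wrist')[:,:,::-1]
cv2.imwrite('pics/w1.png',im);pickle.dump(c,open('w1.pkl','wb'))
print(np.round(c['pose'],3).tolist())
E
```

```text
t 0.95 tcp [ 0.1551 -0.5275  0.3034] yaw 84.1 z [-0.     0.001 -1.   ]
units [14.257 12.299  0.122] roll 0.0088
[[0.995, 0.099, 0.028, 0.161], [-0.103, 0.958, 0.268, -0.46], [-0.0, -0.27, 0.963, 0.447], [0.0, 0.0, 0.0, 1.0]]
```

View pics/w1.png

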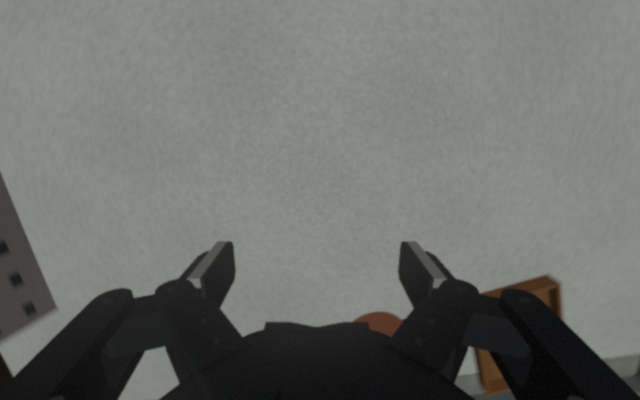

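The moves were refused because every row needs "roll". The picture shows empty bench with the fingers at (220,265) and (415,265); things ahead (tool +x) appear above row 240.

>>> drive_tool --deltas '[{"dp":[0.78,0.9,0],"roll":0,"gripper":1},{"dp":[0.78,0.9,0],"roll":0,"gripper":1},{"dp":[0.78,0.9,0],"roll":0,"gripper":1},{"dp":[0.78,0.9,0],"roll":0,"gripper":1},{"dp":[0.78,0.9,0],"roll":0,"gripper":1},{"dp":[0.78,0.9,0],"roll":0,"gripper":1},{"dp":[0.78,0.9,0],"roll":0,"gripper":1}]'

```text
time: 1.7
ee_pos: [0.3618, -0.3843, 0.3029]
tool_rot: [-2.342, -2.093, -0.0]
wrist_force: [1.3, 0.4, 0.3]
width: 1.0
grip_force: 0.0
```

>>> drive_tool --deltas '[{"dp":[0.78,0.9,0],"roll":0,"gripper":1},{"dp":[0.78,0.9,0],"roll":0,"gripper":1},{"dp":[0.78,0.9,0],"roll":0,"gripper":1},{"dp":[0.78,0.9,0],"roll":0,"gripper":1},{"dp":[0.78,0.9,0],"roll":0,"gripper":1},{"dp":[0.78,0.9,0],"roll":0,"gripper":1},{"dp":[0.78,0.9,0],"roll":0,"gripper":1},{"dp":[0,0,0],"roll":0,"gripper":1},{"dp":[0,0,0],"roll":0,"gripper":1}]'

```text
time: 2.6
ee_pos: [0.5666, -0.2427, 0.3025]
tool_rot: [-2.339, -2.095, 0.001]
wrist_force: [-0.3, -0.7, 0.0]
width: 0.999
grip_force: 0.0
```

```bash
python3 - <<'E'
from h import *
import pickle
go([.566,-.20,.30],83.6)
c=env.camera_info('wrist');im=env.snapshot('wrist')[:,:,::-1]
cv2.imwrite('pics/w2.png',im);pickle.dump(c,open('w2.pkl','wb'))
E
```

```text
t 2.6 tcp [ 0.5666 -0.2427  0.3025] yaw 83.71 z [-0.001  0.001 -1.   ]
units [ 1.414 -0.176  0.084] roll 0.0019
```

View pics/w2.png

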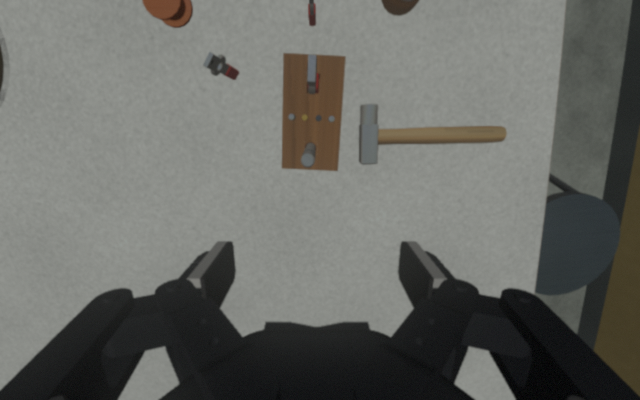

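The block spans (283–345, 55–170), with the lever's top end near (312,65) and the ram's top near (307,159). Now a second view 70 mm further and 30 mm lower.

>>> drive_tool --deltas '[{"dp":[0.8,0,0.33],"roll":0,"gripper":1},{"dp":[0.8,0,0.33],"roll":0,"gripper":1},{"dp":[0.8,0,0.33],"roll":0,"gripper":1},{"dp":[0,0,0],"roll":0,"gripper":1},{"dp":[0,0,0],"roll":0,"gripper":1}]'

```text
time: 3.15
ee_pos: [0.5738, -0.1723, 0.274]
tool_rot: [2.34, 2.095, -0.0]
wrist_force: [0.0, 0.1, -1.5]
width: 1.001
grip_force: 0.0
```

```bash
python3 - <<'E'
from h import *
import pickle
go([.566,-.20,.30],83.6)
c=env.camera_info('wrist');im=env.snapshot('wrist')[:,:,::-1]
cv2.imwrite('pics/w3.png',im);pickle.dump(c,open('w3.pkl','wb'))
a=cv2.imread('pics/w2.png')[45:180,270:355];b=im[60:320,220:420]
a=cv2.resize(a,(360,572),interpolation=cv2.INTER_CUBIC)
b=cv2.resize(b,(440,572),interpolation=cv2.INTER_CUBIC)
cv2.imwrite('pics/c2.png',np.hstack([a,b]))
E
```

```text
t 3.15 tcp [ 0.5738 -0.1723  0.274 ] yaw 83.68 z [ 0. -0. -1.]
units [-0.945 -0.156 -0.867] roll 0.0014
```

View pics/c2.png

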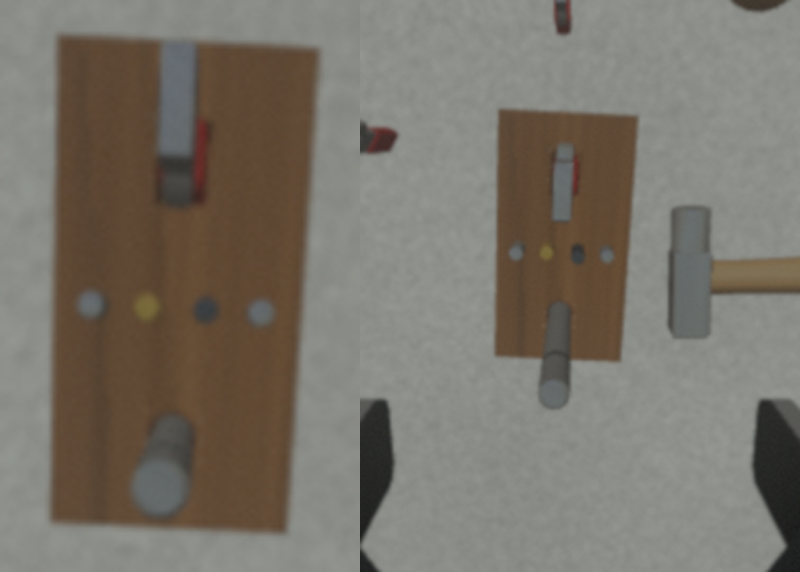

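In the crop the lever's top face runs from (178,40) to (176,155) in the left view and (564,160) to (561,220) in the right. The ram's round top is at (160,485) left and (553,393) right. I'll triangulate these.

```bash
python3 - <<'E'
from h import *
import pickle
c2,c3=[pickle.load(open(f'w{i}.pkl','rb')) for i in (2,3)]
L=lambda x,y:(270+x/4.235-.4,45+y/4.237-.4)
Rr=lambda x,y:(220+(x-360)/2.2-.3,60+y/2.2-.3)
P={}
for n,a,b in [('far',(179.5,40),(564.5,160)),('near',(176.5,155),(561.5,220)),('ram',(160,485),(553,393)),
  ('c1',(58,36),(498,109)),('c2',(319,48),(637,116)),('c3',(287,531),(620,361)),('c4',(52,521),(496,355))]:
    X,r=tri((c2,L(*a)),(c3,Rr(*b)));P[n]=X;print(n,np.round(X,4),r, np.round(onz(c2,L(*a),.165 if 'a' in n else .055),4),np.round(onz(c3,Rr(*b),.165 if 'a' in n else .055),4))
for n,a,b,z in [('ram',(160,485),(553,393),.177)]: print(onz(c2,L(*a),z),onz(c3,Rr(*b),z))
m=(P['far']+P['near'])/2;print(m)
go([m[0],m[1],.135],83.7)
E
```

```text
far [ 0.5759 -0.1149  0.1614] [0.2 0.2] [ 0.5757 -0.1156  0.165 ] [ 0.5761 -0.1148  0.165 ]
near [ 0.5722 -0.1388  0.1642] [0.1 0.1] [ 0.5723 -0.139   0.165 ] [ 0.5721 -0.1387  0.165 ]
ram [ 0.5605 -0.2103  0.1768] [0.1 0.1] [ 0.5599 -0.2118  0.165 ] [ 0.5594 -0.2154  0.165 ]
c1 [ 0.5397 -0.0869  0.0538] [0. 0.] [ 0.5399 -0.0872  0.055 ] [ 0.5398 -0.087   0.055 ]
c2 [ 0.6181 -0.0995  0.0563] [0.2 0.2] [ 0.6184 -0.0993  0.055 ] [ 0.618  -0.0995  0.055 ]
c3 [ 0.595  -0.246   0.0569] [0.1 0.1] [ 0.5952 -0.2463  0.055 ] [ 0.595  -0.2467  0.055 ]
c4 [ 0.517  -0.2345  0.0536] [0.1 0.1] [ 0.5171 -0.2343  0.055 ] [ 0.5174 -0.2341  0.055 ]
[ 0.56053501 -0.21023599  0.177     ] [ 0.56040813 -0.21015887  0.177     ]
[ 0.57404611 -0.12686526  0.16278581]
t 3.2 tcp [ 0.5739 -0.1727  0.2742] yaw 83.66 z [ 0.001 -0.001 -1.   ]
units [ 1.524 -0.168  4.637] roll -0.0008
```

>>> drive_tool --deltas '[{"dp":[0.76,-0.085,0],"roll":0,"gripper":1},{"dp":[0.76,-0.085,0],"roll":0,"gripper":1},{"dp":[0,0,0.5],"roll":0.045,"gripper":1},{"dp":[0,0,0.8],"roll":0,"gripper":1},{"dp":[0,0,0.8],"roll":0,"gripper":1},{"dp":[0,0,0.8],"roll":0,"gripper":1},{"dp":[0,0,0.8],"roll":0,"gripper":0.6},{"dp":[0,0,0.8],"roll":0,"gripper":0.5},{"dp":[0,0,0],"roll":0,"gripper":0.4},{"dp":[0,0,0],"roll":0,"gripper":0.3}]'

```text
time: 4.2
ee_pos: [0.5744, -0.1268, 0.1395]
tool_rot: [2.387, 2.042, 0.0]
wrist_force: [-0.1, 0.4, 0.3]
width: 0.327
grip_force: 0.0
```

```bash
python3 - <<'E'
from h import *
go([.574,-.1268,.139],81.1)
im=env.snapshot('wrist')[:,:,::-1]
cv2.imwrite('pics/w4.png',cv2.resize(im[60:400,150:490],(600,600)))
E
```

```text
t 4.2 tcp [ 0.5744 -0.1268  0.1395] yaw 81.1 z [ 0.001 -0.    -1.   ]
units [-0.002 -0.014  0.016] roll -0.0
```

View pics/w4.png

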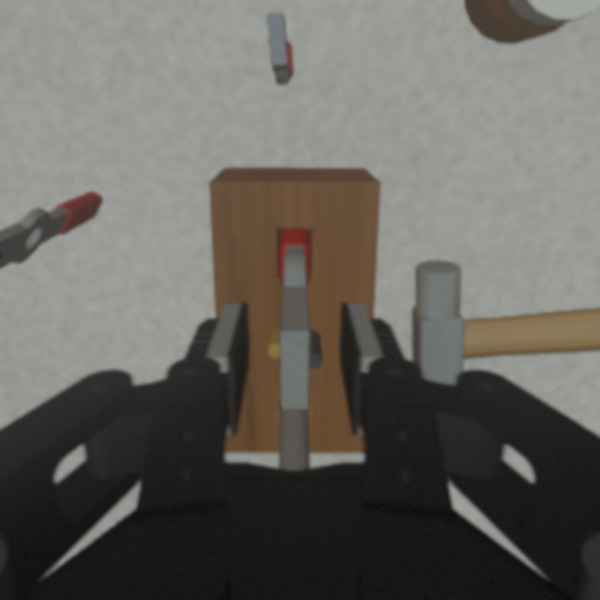

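The lever's top face (295,370) stands centred between the fingers (235 and 355). Close on it and lift.

>>> drive_tool --deltas '[{"dp":[0,0,0],"roll":0,"gripper":0},{"dp":[0,0,0],"roll":0,"gripper":0},{"dp":[0,0,0],"roll":0,"gripper":0},{"dp":[0,0,0],"roll":0,"gripper":0},{"dp":[0,0,-0.3],"roll":0,"gripper":0},{"dp":[0,0,-0.7],"roll":0,"gripper":0},{"dp":[0,0,-1],"roll":0,"gripper":0},{"dp":[0,0,-1],"roll":0,"gripper":0},{"dp":[0,0,-1],"roll":0,"gripper":0}]' --force 50

```text
time: 5.15
ee_pos: [0.5739, -0.1255, 0.2603]
tool_rot: [-2.385, -2.044, 0.0]
wrist_force: [0.1, 0.0, -2.2]
width: 0.081
grip_force: 49.4
```

>>> drive_tool --deltas '[{"dp":[0,0,-0.5],"roll":-0.12,"gripper":0},{"dp":[0,0,-0.5],"roll":-0.12,"gripper":0},{"dp":[0,0,-0.5],"roll":-0.12,"gripper":0},{"dp":[0,0,-0.5],"roll":-0.12,"gripper":0}]'

```text
time: 5.55
ee_pos: [0.5739, -0.1255, 0.3197]
tool_rot: [-1.825, -2.557, -0.0]
wrist_force: [0.1, -1.3, -1.2]
width: 0.083
grip_force: 49.4
```

```bash
python3 - <<'E'
from h import *
go([.57,.06,.325],109)
E
```

```text
t 5.55 tcp [ 0.5739 -0.1255  0.3197] yaw 108.97 z [-0.  0. -1.]
units [ 5.888  1.888 -0.175] roll -0.0006
```

>>> drive_tool --deltas '[{"dp":[0.8,0.27,0],"roll":0,"gripper":0},{"dp":[0.8,0.27,0],"roll":0,"gripper":0},{"dp":[0.9,0.27,0],"roll":0,"gripper":0},{"dp":[0.9,0.27,0],"roll":0,"gripper":0},{"dp":[0.9,0.27,0],"roll":0,"gripper":0},{"dp":[0.8,0.27,0],"roll":0,"gripper":0},{"dp":[0.8,0.27,0],"roll":0,"gripper":0},{"dp":[0,0,0],"roll":0,"gripper":0},{"dp":[0,0,0],"roll":0,"gripper":0}]'

```text
time: 6.45
ee_pos: [0.571, 0.0604, 0.3189]
tool_rot: [1.83, 2.553, -0.0]
wrist_force: [-0.2, -0.8, -1.6]
width: 0.082
grip_force: 49.4
```

```bash
python3 - <<'E'
from h import *
import pickle
go([.57,.12,.325],109)
c=env.camera_info('wrist');im=env.snapshot('wrist')[:,:,::-1]
cv2.imwrite('pics/w5.png',im);pickle.dump(c,open('w5.pkl','wb'))
E
```

```text
t 6.45 tcp [0.571  0.0604 0.3189] yaw 108.73 z [-0. -0. -1.]
units [ 1.894  0.607 -0.202] roll -0.0047
```

>>> drive_tool --deltas '[{"dp":[0.67,0,0],"roll":0,"gripper":0},{"dp":[0.67,0,0],"roll":0,"gripper":0},{"dp":[0.66,0,0],"roll":0,"gripper":0},{"dp":[0,0,0],"roll":0,"gripper":0},{"dp":[0,0,0],"roll":0,"gripper":0}]'

```text
time: 7.0
ee_pos: [0.5521, 0.1162, 0.3187]
tool_rot: [1.832, 2.552, -0.0]
wrist_force: [-0.5, -1.6, -1.6]
width: 0.087
grip_force: 49.4
```

```bash
python3 - <<'E'
from h import *
import pickle
go([.57,.12,.325],109)
c=env.camera_info('wrist');im=env.snapshot('wrist')[:,:,::-1]
cv2.imwrite('pics/w6.png',im);pickle.dump(c,open('w6.pkl','wb'))
a=cv2.imread('pics/w5.png')[0:300,220:480];b=im[0:300,220:480]
f=lambda i:cv2.resize(i,(400,462),interpolation=cv2.INTER_CUBIC)
cv2.imwrite('pics/c3.png',np.hstack([f(a),f(b)]))
E
```

```text
t 7.0 tcp [0.5521 0.1162 0.3187] yaw 108.65 z [ 0. -0. -1.]
units [-0.07   0.605 -0.209] roll -0.0061
```

View pics/c3.png

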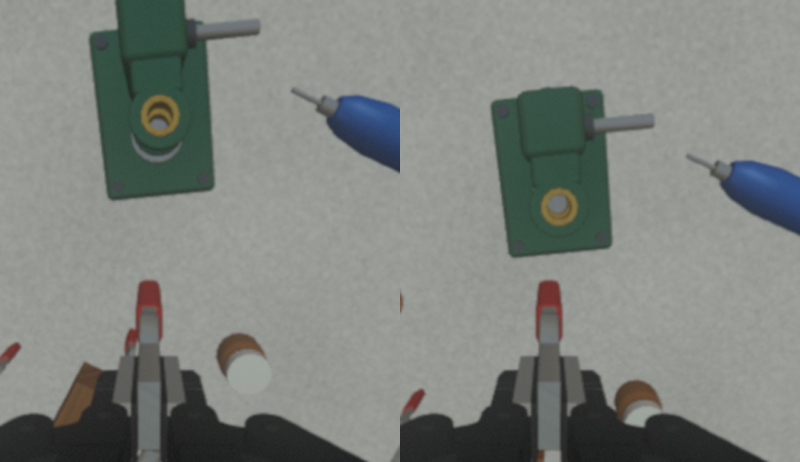

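The crop shows the upper brass bushing at (160,115) left and (559,207) right. The stud runs (197,31)–(259,26) left and (594,125)–(654,121) right. The rotary's bit is at (293,90) left, clear of the stud. Measure these by masks.

```bash
python3 - <<'E'
from h import *
import pickle
C=[pickle.load(open(f'w{i}.pkl','rb')) for i in (5,6)];I=[cv2.imread(f'pics/w{i}.png') for i in (5,6)]
B=[];S=[];K=[]
rois=[(0,200,270,360),(40,170,270,360)]
k=260/400
st=[((203,30),(257,26)),((602,124),(651,121))]
for c,im,j in zip(C,I,(0,1)):
    h=cv2.cvtColor(im,cv2.COLOR_BGR2HSV)
    m=cv2.inRange(h,(12,110,70),(32,255,255));m[:,:270]=0;m[:,370:]=0;m[180:]=0
    ct=max(cv2.findContours(m,0,1)[0],key=cv2.contourArea);e=cv2.fitEllipse(cv2.convexHull(ct));B.append(e[0]);print('ring',e)
    (x0,y0),(x1,y1)=st[j];off=400*j
    # stud: grey between dark shoulder & tip; window
    X0,X1=int(220+(x0-off)*k)-2,int(220+(x1-off)*k)+6;Y0,Y1=int(y1*k)-8,int(y0*k)+9;Y0=max(Y0,0)
    # not bench: stud vs bench by local difference along column
    g=cv2.cvtColor(im,cv2.COLOR_BGR2GRAY).astype(int)[Y0:Y1,X0:X1]
    print('win',X0,Y0);print(g[:, ::4])
E
```

```text
ring ((323.4921569824219, 74.6636962890625), (24.27930450439453, 25.990467071533203), 0.4309925138950348)
win 349 8
[[150 156 155 153 153 152 153 154 150 157 150]
 [149 153 155 152 153 150 152 154 152 158 150]
 [150 153 153 154 154 149 149 153 154 157 151]
 [151 151 152 155 155 150 149 151 151 148 149]
 [142 152 153 155 154 150 148 143 140 132 145]
 [117 152 151 151 148 142 136 128 123 118 142]
 [ 86 146 144 138 133 128 121 118 116 115 136]
 [ 86 131 129 125 119 119 116 116 117 115 132]
 [103 119 118 118 117 116 116 116 115 116 129]
 [112 116 116 116 116 114 115 115 112 112 129]
 [113 115 115 115 114 113 112 110 108 106 132]
 [114 113 113 111 111 109 104 103 100  97 134]
 [108 110 105 105 102  99  96  93  89  85 139]
 [101 100  96  94  92  89  85  82  79  77 143]
 [ 91  89  86  83  80  76  75  76  81  91 148]
 [ 80  79  74  73  71  76  85  95 111 131 152]
 [ 71  69  68  78  89 105 121 133 142 147 154]
 [ 65  68  93 113 133 143 147 147 151 150 156]
 [ 62  76 138 145 150 154 152 150 152 152 155]
 [ 68  85 150 152 153 155 153 150 150 152 154]]
ring ((323.05499267578125, 133.905944824218
[... 194 characters left out ...]
52 153 149]
 [ 74 128 152 152 151 155 148 147 139 146]
 [ 75 126 152 149 145 147 129 126 123 143]
 [ 75 123 147 140 128 127 118 117 117 138]
 [ 88 117 130 123 119 118 117 116 117 134]
 [106 117 119 117 116 118 117 117 117 134]
 [115 116 117 117 118 117 117 116 115 134]
 [116 117 117 115 116 116 113 113 112 130]
 [116 115 115 115 113 111 109 106 103 127]
 [114 112 111 109 105 103 100  95  92 129]
 [107 106 101  98  95  91  88  87  90 138]
 [ 96  92  88  87  85  87  91 102 118 151]
 [ 84  81  83  89  97 110 120 136 148 154]
 [ 73  75  99 119 129 140 146 152 155 153]
 [ 68  87 129 148 150 149 151 154 156 150]
 [ 68  98 147 155 155 152 154 155 156 147]
 [ 71 100 152 155 155 153 153 155 156 148]]
```

```bash
python3 - <<'E'
from h import *
import pickle
a,b=[pickle.load(open(f'w{i}.pkl','rb')) for i in (5,6)]
print('bush',tri((a,(323.49,74.66)),(b,(323.05,133.9))),onz(a,(323.49,74.66),.161),onz(b,(323.05,133.9),.161))
print('tip',tri((a,(389,17)),(b,(385.3,78))),onz(a,(389,17),.14),onz(b,(385.3,78),.14))
for c,p,q in [(a,(353,20.1),(385,17.3)),(b,(357,80.5),(381,78.3))]:
    P,Q=onz(c,p,.14),onz(c,q,.14);d=Q-P;print('stud yaw',np.degrees(np.arctan2(d[1],d[0])))
k=.65
F=lambda x,y:(220+x*k-.3,y*k-.3)
for c,p,q in [(a,F(109,198),F(213,188)),(b,F(112,256),F(211,246))]:
    P,Q=onz(c,p,.02),onz(c,q,.02);d=Q-P;print('base',P,Q,np.degrees(np.arctan2(d[1],d[0])),np.linalg.norm(d))
u,v=F(109,198),F(112,256);print(tri((a,u),(b,v)))
E
```

```text
bush (array([0.54081482, 0.16946203, 0.15923347]), array([0., 0.])) [0.54083377 0.1691949  0.161     ] [0.54077414 0.16953761 0.161     ]
tip (array([0.58586629, 0.24612963, 0.14166428]), array([0., 0.])) [0.58610818 0.2467776  0.14      ] [0.58611119 0.2464506  0.14      ]
stud yaw 23.551920378758716
stud yaw 23.77814904577387
base [0.51427418 0.10012332 0.02      ] [0.61014814 0.14297457 0.02      ] 24.082448316918132 0.10501449584269892
base [0.51597583 0.10067818 0.02      ] [0.6102427 0.143535  0.02     ] 24.448108698200986 0.10355168262252039
(array([0.51516138, 0.10047186, 0.02063989]), array([0.6, 0.6]))
```

```bash
python3 - <<'E'
from h import *
import pickle
a,b=[pickle.load(open(f'w{i}.pkl','rb')) for i in (5,6)]
k=.65;F=lambda x,y:(220+x*k-.3,y*k-.3)
X,r=tri((a,F(292,89)),(b,F(288,154)));o=np.array([.5408,.1694]);y=np.radians(23.75)
R=np.array([[np.cos(y),-np.sin(y)],[np.sin(y),np.cos(y)]]);print('bit press',R.T@(X[:2]-o),X[2])
for x in (92,50):print(o+R@[x/1000,.052])
go([.6041,.2541,.319],113.75)
E
```

```text
bit press [0.13217726 0.03241439] 0.022544702522333735
[0.60406583 0.25404889]
[0.56562275 0.23713353]
t 7.05 tcp [0.5523 0.1159 0.3187] yaw 108.62 z [ 0. -0. -1.]
units [ 3.814  3.107 -0.013] roll -0.0896
```

>>> drive_tool --deltas '[{"dp":[0,0,0],"roll":-0.09,"gripper":0},{"dp":[0,0,0],"roll":0,"gripper":0}]'

```text
time: 7.25
ee_pos: [0.5523, 0.1159, 0.3185]
tool_rot: [-1.716, -2.632, 0.0]
wrist_force: [-0.3, 0.2, -1.4]
width: 0.084
grip_force: 49.4
```

```bash
python3 - <<'E'
from h import *
go([.6041,.2541,.1625],113.75)
E
```

```text
t 7.25 tcp [0.5523 0.1159 0.3185] yaw 113.8 z [-0. -0. -1.]
units [3.52  3.439 5.199] roll 0.0009
```

>>> drive_tool --deltas '[{"dp":[0.7,0.69,0],"roll":0,"gripper":0},{"dp":[0.7,0.69,0],"roll":0,"gripper":0},{"dp":[0.7,0.69,0],"roll":0,"gripper":0},{"dp":[0.7,0.69,0],"roll":0,"gripper":0},{"dp":[0.72,0.68,0],"roll":0,"gripper":0},{"dp":[0,0,0.6],"roll":0,"gripper":0},{"dp":[0,0,0.6],"roll":0,"gripper":0},{"dp":[0,0,0.6],"roll":0,"gripper":0},{"dp":[0,0,0.6],"roll":0,"gripper":0},{"dp":[0,0,0.6],"roll":0,"gripper":0}]'

```text
time: 8.25
ee_pos: [0.6041, 0.2545, 0.2277]
tool_rot: [-1.719, -2.629, 0.0]
wrist_force: [0.9, 0.3, -1.8]
width: 0.084
grip_force: 49.6
```

>>> drive_tool --deltas '[{"dp":[0,0,0.6],"roll":0,"gripper":0},{"dp":[0,0,0.6],"roll":0,"gripper":0},{"dp":[0,0,0.6],"roll":0,"gripper":0},{"dp":[0,0,0.4],"roll":0,"gripper":0},{"dp":[0,0,0],"roll":0,"gripper":0},{"dp":[0,0,0],"roll":0,"gripper":0}]'

```text
time: 8.85
ee_pos: [0.6042, 0.2551, 0.1632]
tool_rot: [1.716, 2.631, 0.001]
wrist_force: [-0.0, -0.9, -1.3]
width: 0.08
grip_force: 49.5
```

```bash
python3 - <<'E'
from h import *
go([.6041,.2540,.1625],113.75)
im=env.snapshot('wrist')[:,:,::-1];s=env.snapshot('side')[:,:,::-1]
cv2.imwrite('pics/w7.png',np.hstack([cv2.resize(im[100:360,180:440],(400,400)),cv2.resize(s[210:350,220:360],(400,400),interpolation=cv2.INTER_CUBIC)]))
E
```

```text
t 8.85 tcp [0.6042 0.2551 0.1632] yaw 113.77 z [ 0.001  0.    -1.   ]
units [-0.032 -0.016  0.022] roll 0.0004
```

View pics/w7.png

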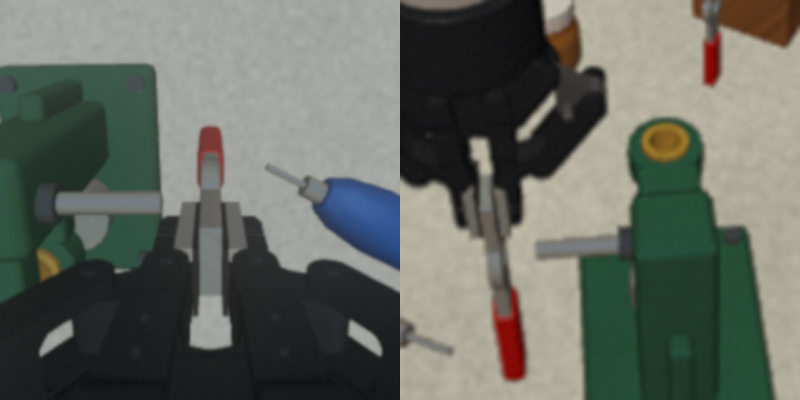

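```bash
python3 - <<'E'
from h import *
c=env.camera_info('side');s=2.857
f=lambda X:np.round((proj(c,X)[0]-[220,210])*s+[400,0],1)
y=np.radians(23.75);px=np.array([np.cos(y),np.sin(y),0]);py=np.array([-np.sin(y),np.cos(y),0])
e=env.get_state()['ee_pos']-[0,0,.0225]
o=np.array([.5408,.1694,0])
print('eye',f(e),'bottom',f(e-[0,0,.105]),'top',f(e+[0,0,.048]))
print('stud tip',f(o+.072*px+.052*py+[0,0,.14]),'shoulder',f(o+.029*px+.052*py+[0,0,.14]),'bush',f(o+[0,0,.161]))
v=np.array(c['pose'])[:3,3]-e;q=np.cross(v,px);q/=np.linalg.norm(q);print('disc',f(e+.019*q),f(e-.019*q))
E
```

```text
eye [494.7 250.8] bottom [513.7 366.6] top [484.7 189.9]
stud tip [534.8 248. ] shoulder [617.2 242.3] bush [664.8 138. ]
disc [496.4 288.1] [493.  213.9]
```

The stud tip is at (538,250), the eye's lower edge at about (497,291) and the bushing at (666,142). All sit within about 3 px of prediction with the same bias, so the eye lines up with the stud. Slide it on.

>>> drive_tool --deltas '[{"dp":[-0.03,0,0.02],"roll":0,"gripper":0},{"dp":[0,-0.2,0],"roll":0,"gripper":0},{"dp":[0,-0.2,0],"roll":0,"gripper":0},{"dp":[0,-0.2,0],"roll":0,"gripper":0},{"dp":[0,-0.2,0],"roll":0,"gripper":0},{"dp":[0,-0.2,0],"roll":0,"gripper":0},{"dp":[0,0,0],"roll":0,"gripper":0}]'

```text
time: 9.65
ee_pos: [0.576, 0.2421, 0.1623]
tool_rot: [-1.715, -2.632, 0.0]
wrist_force: [0.9, 0.6, -1.4]
width: 0.083
grip_force: 49.5
```

>>> drive_tool --deltas '[{"dp":[0,-0.2,0],"roll":0,"gripper":0},{"dp":[0,-0.18,0],"roll":0,"gripper":0},{"dp":[0,0,0.04],"roll":0,"gripper":0},{"dp":[0,0,0.04],"roll":0,"gripper":0},{"dp":[0,0,0],"roll":0,"gripper":0}]'

```text
time: 10.15
ee_pos: [0.5662, 0.2377, 0.16]
tool_rot: [1.715, 2.632, -0.0]
wrist_force: [-2.7, -1.3, 3.1]
width: 0.083
grip_force: 50.4
```

```bash
python3 - <<'E'
from h import *
go([.5656,.2371,.1595],113.75);print(env.get_state()['wrist_force'])
im=env.snapshot('wrist')[:,:,::-1];s=env.snapshot('side')[:,:,::-1]
cv2.imwrite('pics/w8.png',np.hstack([cv2.resize(im[100:360,180:440],(400,400)),cv2.resize(s[210:350,220:360],(400,400),interpolation=cv2.INTER_CUBIC)]))
E
```

```text
t 10.15 tcp [0.5662 0.2377 0.16  ] yaw 113.84 z [ 0. -0. -1.]
units [-0.011 -0.026  0.018] roll 0.0015
[-2.68755968 -1.31266035  3.08538171]
```

View pics/w8.png

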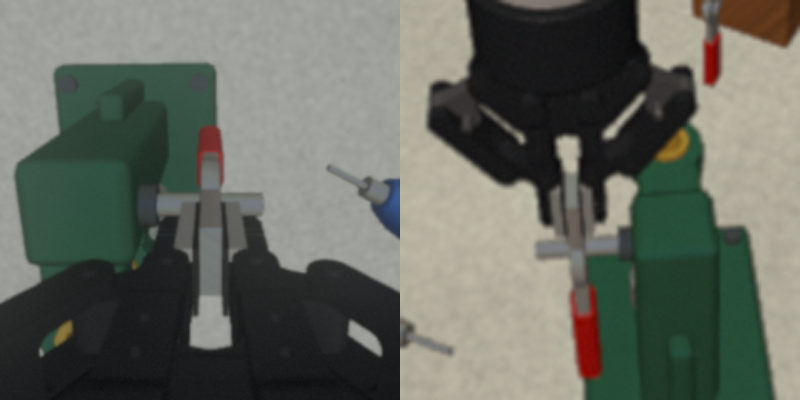

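The stud passes through the eye: the stud end shows at (255,205) left and (540,248) right beyond the lever. The vertical force turned to +3 N, so it rests on the stud. Open slightly and rise.

>>> drive_tool --deltas '[{"dp":[0,0,0],"roll":0,"gripper":0.15},{"dp":[0,0,0],"roll":0,"gripper":0.2},{"dp":[0,0,0],"roll":0,"gripper":0.2},{"dp":[0,0,0],"roll":0,"gripper":0.2},{"dp":[0,0,-0.2],"roll":0,"gripper":0.2},{"dp":[0,0,-0.3],"roll":0,"gripper":0.2},{"dp":[0,0,-0.5],"roll":0,"gripper":0.2},{"dp":[0,0,-0.7],"roll":0,"gripper":0.2},{"dp":[0,0,-0.7],"roll":0,"gripper":0.2},{"dp":[0,0,-0.7],"roll":0,"gripper":0.2}]'

```text
time: 11.25
ee_pos: [0.5662, 0.2378, 0.2545]
tool_rot: [1.714, 2.632, 0.001]
wrist_force: [-0.3, 0.0, 0.4]
width: 0.198
grip_force: 0.0
```

```bash
python3 - <<'E'
from h import *
go([.5604,-.2105,.25],83.7)
c=env.camera_info('side');im=env.snapshot('side')[:,:,::-1];cv2.imwrite('pics/s9.png',im)
h=cv2.cvtColor(im,cv2.COLOR_BGR2HSV)
m=cv2.inRange(h,(0,150,80),(8,255,255))|cv2.inRange(h,(172,150,80),(180,255,255))
m[:290]=0;m[:, :380]=m[:, :380]
m2=np.zeros_like(m);m2[290:360,400:450]=0
m=cv2.inRange(h,(0,150,80),(8,255,255))|cv2.inRange(h,(172,150,80),(180,255,255))
for k in cv2.findContours(m,0,1)[0]:
    if cv2.contourArea(k)>30: print(cv2.boundingRect(k),cv2.minAreaRect(k))
o=np.array([.5408,.1694,0]);y=np.radians(23.75);px=np.array([np.cos(y),np.sin(y),0]);py=np.array([-np.sin(y),np.cos(y),0])
e=o+.05*px+.052*py+[0,0,.137]
print('pred handle',proj(c,[e-[0,0,.041],e-[0,0,.105]]))
E
```

```text
t 11.25 tcp [0.5662 0.2378 0.2545] yaw 113.84 z [ 0.001  0.    -1.   ]
units [-13.589  -6.216   0.145] roll 0.526
(280, 311, 10, 33) ((284.6548156738281, 327.1675109863281), (32.06117248535156, 8.407151222229004), 85.91438293457031)
(327, 222, 5, 17) ((328.57940673828125, 229.9676513671875), (3.9115214347839355, 16.259660720825195), 4.39870548248291)
(390, 217, 8, 16) ((393.2099609375, 224.5299835205078), (5.656854629516602, 15.697771072387695), 8.130102157592773)
pred handle [[283.74166321 313.70927869]
 [286.11245341 337.35842438]]
```

The lever hangs: its handle is at (284.7,327) against a predicted (285,325.5). Now over to the ram.

>>> drive_tool --deltas '[{"dp":[-0.6,-0.27,0],"roll":0,"gripper":0.3},{"dp":[-0.85,-0.39,0],"roll":0,"gripper":0.5},{"dp":[-0.85,-0.39,0],"roll":0,"gripper":0.8},{"dp":[-0.85,-0.39,0],"roll":0,"gripper":0.8},{"dp":[-0.85,-0.39,0],"roll":0,"gripper":0.8},{"dp":[-0.85,-0.39,0],"roll":0,"gripper":0.8},{"dp":[-0.85,-0.39,0],"roll":0,"gripper":0.8},{"dp":[-0.85,-0.39,0],"roll":0,"gripper":0.8},{"dp":[-0.85,-0.39,0],"roll":0,"gripper":0.8},{"dp":[-0.85,-0.39,0],"roll":0,"gripper":0.8}]'

```text
time: 12.3
ee_pos: [0.5624, -0.0356, 0.2532]
tool_rot: [1.714, 2.632, 0.0]
wrist_force: [0.6, -0.8, 0.3]
width: 0.799
grip_force: 0.0
```

>>> drive_tool --deltas '[{"dp":[-0.85,-0.39,0],"roll":0,"gripper":0.8},{"dp":[-0.85,-0.39,0],"roll":0,"gripper":0.8},{"dp":[-0.85,-0.39,0],"roll":0,"gripper":0.8},{"dp":[-0.85,-0.39,0],"roll":0,"gripper":0.8},{"dp":[0,0,0],"roll":0,"gripper":0.8},{"dp":[0,0,0],"roll":0,"gripper":0.8}]'

```text
time: 12.9
ee_pos: [0.5608, -0.1468, 0.2528]
tool_rot: [1.716, 2.631, 0.001]
wrist_force: [-0.1, -0.6, 0.4]
width: 0.8
grip_force: 0.0
```

```bash
python3 - <<'E'
from h import *
go([.5604,-.2105,.138])
c=env.camera_info('wrist');im=env.snapshot('wrist')[:,:,::-1];cv2.imwrite('pics/w10.png',im)
p=proj(c,[[.5604,-.2105,.177],[.5604,-.2105,.055]]);print('pred top/base',p)
u,v=p[0].astype(int)
g=cv2.cvtColor(im,cv2.COLOR_BGR2GRAY)
print(u,v);print(g[v-24:v+25:3,u-24:u+25:3])
E
```

```text
t 12.9 tcp [ 0.5608 -0.1468  0.2528] yaw 113.78 z [ 0.  0. -1.]
units [-1.937 -0.871  3.827] roll None
pred top/base [[287.8143434  268.40222541]
 [297.03590863 220.36223191]]
287 268
[[144 143 147 146 144 143 148 145  80  73  78  84  77  82  84  81  85]
 [143 142 146 145 148 142 145 136  73  82  81  65 106  85  82  85  83]
 [138 144 144 146 147 144 144 103  84  85  86  79 139 145 108  85  84]
 [141 143 141 147 147 145 145  96  84  85  86  79 140 148 144 137 129]
 [143 144 143 144 144 144 143  81  84  85  85  82 148 149 146 144 144]
 [143 146 142 142 145 142 137  80  85  86  83  86 146 148 150 141 143]
 [144 141 146 142 145 145 124  92 101  97  84  99 149 147 145 144 145]
 [143 143 145 142 142 146 109 107 108 107 104 109 146 147 145 147 145]
 [141 142 147 145 143 143 103 109 109 107 106 126 146 144 147 149 145]
 [143 139 143 147 141 145 109 108 109 108 101 140 145 147 146 147 145]
 [145 139 143 145 142 146 142 113 106 109 134 145 149 147 147 149 150]
 [144 142 143 142 143 143 144 148 144 146 146 148 147 149 149 149 143]
 [142 143 143 143 145 141 146 146 149 147 144 145 144 145 148 147 147]
 [145 143 144 144 140 141 145 145 146 147 148 151 148 145 148 146 150]
 [144 144 142 143 148 147 146 145 146 146 145 146 148 146 147 146 146]
 [144 146 141 144 147 145 146 145 147 144 143 148 148 151 147 148 148]
 [146 147 145 144 145 146 145 145 145 147 149 149 149 147 149 148 145]]
```

The ram's top shows as a grey disc (value 107) centred near (288,268), against a predicted (287.8,268.4), so it is confirmed. Go down and grip.

>>> drive_tool --deltas '[{"dp":[-0.65,-0.29,0],"roll":0,"gripper":0.8},{"dp":[-0.65,-0.29,0],"roll":0,"gripper":0.8},{"dp":[-0.64,-0.29,0],"roll":0,"gripper":0.8},{"dp":[0,0,0],"roll":0,"gripper":0.8},{"dp":[0,0,0.8],"roll":0,"gripper":0.8},{"dp":[0,0,0.8],"roll":0,"gripper":0.8},{"dp":[0,0,0.8],"roll":0,"gripper":0.8},{"dp":[0,0,0.8],"roll":0,"gripper":0.6},{"dp":[0,0,0.63],"roll":0,"gripper":0.4},{"dp":[0,0,0],"roll":0,"gripper":0.3}]'

```text
time: 13.95
ee_pos: [0.5598, -0.2083, 0.1356]
tool_rot: [-1.71, -2.629, -0.0]
wrist_force: [0.7, -0.3, 0.5]
width: 0.306
grip_force: 0.0
```

>>> drive_tool --deltas '[{"dp":[0,0,0],"roll":0,"gripper":0.2},{"dp":[0,0,0],"roll":0,"gripper":0},{"dp":[0,0,0],"roll":0,"gripper":0},{"dp":[0,0,0],"roll":0,"gripper":0}]' --force 50

```text
time: 14.35
ee_pos: [0.5611, -0.2105, 0.139]
tool_rot: [1.713, 2.63, 0.001]
wrist_force: [0.6, 1.3, 4.7]
width: 0.149
grip_force: 49.4
```

>>> drive_tool --deltas '[{"dp":[0,0,-0.3],"roll":0,"gripper":0},{"dp":[0,0,-0.5],"roll":0,"gripper":0},{"dp":[0,0,-0.7],"roll":0,"gripper":0},{"dp":[0,0,-0.8],"roll":0,"gripper":0},{"dp":[0,0,-0.8],"roll":0,"gripper":0},{"dp":[0,0,-0.8],"roll":0,"gripper":0},{"dp":[0,0,-0.8],"roll":0,"gripper":0},{"dp":[0,0,-0.8],"roll":0,"gripper":0},{"dp":[0,0,-0.7],"roll":0,"gripper":0},{"dp":[0,0,0],"roll":0,"gripper":0}]'

```text
time: 15.35
ee_pos: [0.5609, -0.2108, 0.3268]
tool_rot: [1.712, 2.628, -0.0]
wrist_force: [-0.2, 0.6, -2.7]
width: 0.149
grip_force: 48.9
```

```bash
python3 - <<'E'
from h import *
go([.5408-.06*-.4028*1,.1694-.06*.9153,.33],113.75)
s=env.get_state();print(s['wrist_force'],s['grip_force'],s['width'])
c=env.camera_info('wrist');im=env.snapshot('wrist')[:,:,::-1];cv2.imwrite('pics/w11.png',im)
R=Ro.from_rotvec(s['tool_rot']).as_matrix();e=s['ee_pos']
for h in (-.038,0,.127):print('pred',h,proj(c,[e+R@[0,0,h]])[0])
g=cv2.cvtColor(im,cv2.COLOR_BGR2GRAY)
for r in range(170,330,8): print(r,g[r,290:350:2])
E
```

```text
t 15.35 tcp [ 0.5609 -0.2108  0.3268] yaw 113.83 z [ 0.005 -0.003 -1.   ]
units [ 9.863  4.505 -0.139] roll 0.0014
[-0.18153881  0.57757076 -2.71427179] 48.88561855550506 0.1489130897442072
pred -0.038 [318.03896017 284.36685192]
pred 0 [317.67720938 246.02305564]
pred 0.127 [317.15368976 190.68469315]
170 [ 84  84  79  79  84  85  84  86  85  83  82  78  73  70  73  83  87  83
  85  85  84  85  85  84  86  87  85  98 140 148]
178 [146 146 151 150 124  95  85  83  83  81  85  90  89  86  85  83  84  85
  85  86  85  85  86  86  89 135 149 148 147 146]
186 [146 147 149 150 148 147 149 150 152 146 131  98  86  85  86  85  86  86
  85  87  88  84 119 147 147 150 152 152 151 150]
194 [152 150 148 146 152 152 149 150 155 147  88  80  86  87  90  90  87 104
  88 105 147 150 146 149 147 144 147 148 139  77]
202 [150 149 149 148 147 147 146 148 149 125  75  83  86  89  90  90  88 112
 150 153 154 152 146 148 147 144 147 146 149 145]
210 [147 147 147 147 149 149 152 153 147  95  76  85  86  89  90  91  87  94
 142 148 151 152 152 148 146 146 148 152 148 147]
218 [150 148 148 149 150 149 149 1
[... 953 characters left out ...]
107 105 106 107
 106 106  99  56  43  33  32  35  36  34  36  38]
290 [ 33  30  32  33  36  42  65  90 106 106 109 108 110 108 109 107 107 106
 104 102  83  47  40  30  31  32  36  34  31  35]
298 [ 32  31  32  31  39  40  74 143 149 143 128 114 110 105 109 112 122 128
 144 144 110  43  39  31  31  30  28  33  33  34]
306 [ 29  28  32  35 121 127 133 146 145 146 149 146 147 148 147 145 145 144
 145 148 143 127 127  69  30  30  27  31  31  32]
314 [ 25  29  29  68 144 149 145 146 147 146 147 149 149 148 146 145 144 145
 147 144 144 145 143 109  32  28  24  26  30  32]
322 [ 30  28  26  67 137 142 143 146 145 144 148 147 146 145 145 147 148 148
 147 146 143 140 139 116  31  31  28  24  29  28]
```

>>> drive_tool --deltas '[{"dp":[0.7,0.3,0],"roll":0,"gripper":0},{"dp":[0.9,0.41,0],"roll":0,"gripper":0},{"dp":[0.9,0.41,0],"roll":0,"gripper":0},{"dp":[0.9,0.41,0],"roll":0,"gripper":0},{"dp":[0.9,0.41,0],"roll":0,"gripper":0},{"dp":[0.9,0.41,0],"roll":0,"gripper":0},{"dp":[0.9,0.41,0],"roll":0,"gripper":0},{"dp":[0.9,0.41,0],"roll":0,"gripper":0},{"dp":[0.9,0.41,0],"roll":0,"gripper":0},{"dp":[0.9,0.41,0],"roll":0,"gripper":0}]'

```text
time: 16.4
ee_pos: [0.5627, 0.0806, 0.322]
tool_rot: [-1.714, -2.63, 0.002]
wrist_force: [0.1, 0.1, -2.9]
width: 0.147
grip_force: 48.9
```

>>> drive_tool --deltas '[{"dp":[0.7,0.35,0],"roll":0,"gripper":0},{"dp":[0.36,0.17,0],"roll":0,"gripper":0},{"dp":[0,0,0],"roll":0,"gripper":0},{"dp":[0,0,0],"roll":0,"gripper":0},{"dp":[0,0,0],"roll":0,"gripper":0}]'

```text
time: 16.9
ee_pos: [0.5648, 0.1136, 0.3235]
tool_rot: [-1.716, -2.631, 0.001]
wrist_force: [-0.0, 0.0, -2.2]
width: 0.152
grip_force: 48.9
```

```bash
cat > ring.py <<'E'
from h import *
def ring(tag):
    s=env.get_state();c=env.camera_info('wrist');im=env.snapshot('wrist')[:,:,::-1].copy();cv2.imwrite(f'pics/{tag}.png',im)
    h=cv2.cvtColor(im,cv2.COLOR_BGR2HSV)
    m=cv2.inRange(h,(12,110,70),(32,255,255));m[:,:270]=0;m[:,370:]=0;m[230:]=0
    ct=max(cv2.findContours(m,0,1)[0],key=cv2.contourArea);e=cv2.fitEllipse(cv2.convexHull(ct))
    X=onz(c,e[0],.161);print('ring',np.round(e[0],2),np.round(e[1],1),np.round(X,4))
    return c,im,X,s
E
python3 - <<'E'
from ring import *
c,im,X,s=ring('w12')
e=s['ee_pos'];R=Ro.from_rotvec(s['tool_rot']).as_matrix();print('in tool (mm)',(R.T@(X-e))*1000)
for h in (.05,.09,.127):print('pred',h,proj(c,[e+R@[0,0,h]])[0])
g=cv2.cvtColor(im,cv2.COLOR_BGR2GRAY)
for r in range(186,234,6): print(r,g[r,298:338:2])
go([.5413,.1696,.33],113.75)
E
```

```text
ring [317.65 127.57] [22.6 22.9] [0.5408 0.1694 0.161 ]
in tool (mm) [ 60.76539101   0.58798288 162.45412385]
pred 0.05 [317.39066747 216.33172108]
pred 0.09 [317.24678536 201.04354655]
pred 0.127 [317.14900824 190.66197636]
186 [154 152 150 151 152 153 154 151 137 125 136 147 149 154 156 154 158 155
 154 154]
192 [152 149 154 156 152 151  99  84  92  93  95  94  98 145 155 154 156 155
 153 156]
198 [149 153 157 153 153 139  82  87  90  93  96  95  92 123 152 154 153 154
 153 155]
204 [156 153 152 154 152 126  81  87  90  93  94  94  93 115 155 151 153 154
 155 156]
210 [156 157 153 153 156 107  82  89  92  94  94  94  93 100 151 158 154 155
 157 156]
216 [154 153 154 155 145  87  84  89  92  93  94  94  95  92 136 155 154 151
 154 159]
222 [156 156 154 152 137  78  87  89  92  93  94  94  94  91 118 155 156 155
 154 155]
228 [150 151 151 153 108  81  87  91  92  93  93  93  94  91 101 147 155 153
 152 154]
t 16.95 tcp [0.5649 0.1137 0.3235] yaw 113.75 z [-0. -0. -1.]
units [ 2.023  0.032 -0.216] roll -0.0
```

>>> drive_tool --deltas '[{"dp":[0.5,0.043,0],"roll":0,"gripper":0},{"dp":[0.6,0,0],"roll":0,"gripper":0},{"dp":[0.6,0,0],"roll":0,"gripper":0},{"dp":[0.33,0,0],"roll":0,"gripper":0},{"dp":[0,0,0.3],"roll":0,"gripper":0},{"dp":[0,0,0.3],"roll":0,"gripper":0},{"dp":[0,0,0],"roll":0,"gripper":0},{"dp":[0,0,0],"roll":0,"gripper":0}]'

```text
time: 17.75
ee_pos: [0.5415, 0.1705, 0.3053]
tool_rot: [-1.716, -2.631, 0.001]
wrist_force: [0.7, 0.5, -2.3]
width: 0.151
grip_force: 48.9
```

```bash
python3 - <<'E'
from ring import *
s=env.get_state();R=Ro.from_rotvec(s['tool_rot']).as_matrix()
T=np.array([.5408,.1694])+1e-3*(.25*R[:2,0]+.7*R[:2,1])
go([T[0],T[1],.30],113.75)
c,im,X,s=ring('w13')
e=s['ee_pos'];print(s['wrist_force'],'in tool mm',(R.T@(X-e))*1000,proj(c,[e+R@[0,0,.127]])[0])
E
```

```text
t 17.75 tcp [0.5415 0.1705 0.3053] yaw 113.79 z [-0.001 -0.    -1.   ]
units [-0.015 -0.013  0.176] roll 0.0007
ring [316.28 186.74] [21.7 23. ] [0.5406 0.17   0.161 ]
[ 0.70266236  0.52375462 -2.31903958] in tool mm [-6.20382111e-02 -9.26497815e-01  1.44268822e+02] [317.1840199  190.67042664]
```

The ring (u 316.3) and the ram (u 316.4) line up. Lower the tip into the upper bushing, slowly.

>>> drive_tool --deltas '[{"dp":[-0.01,0,0.15],"roll":0,"gripper":0},{"dp":[0,0,0.15],"roll":0,"gripper":0},{"dp":[0,0,0.15],"roll":0,"gripper":0},{"dp":[0,0,0.1],"roll":0,"gripper":0},{"dp":[0,0,0.1],"roll":0,"gripper":0},{"dp":[0,0,0.1],"roll":0,"gripper":0},{"dp":[0,0,0],"roll":0,"gripper":0},{"dp":[0,0,0],"roll":0,"gripper":0}]'

```text
time: 18.6
ee_pos: [0.5415, 0.1707, 0.2833]
tool_rot: [1.715, 2.632, 0.0]
wrist_force: [0.4, 0.5, -2.0]
width: 0.151
grip_force: 48.9
```

>>> drive_tool --deltas '[{"dp":[0,0,0.15],"roll":0,"gripper":0},{"dp":[0,0,0.15],"roll":0,"gripper":0},{"dp":[0,0,0.15],"roll":0,"gripper":0},{"dp":[0,0,0.15],"roll":0,"gripper":0},{"dp":[0,0,0.15],"roll":0,"gripper":0},{"dp":[0,0,0.15],"roll":0,"gripper":0},{"dp":[0,0,0.13],"roll":0,"gripper":0},{"dp":[0,0,0],"roll":0,"gripper":0},{"dp":[0,0,0],"roll":0,"gripper":0}]'

```text
time: 19.5
ee_pos: [0.5415, 0.1707, 0.2524]
tool_rot: [1.715, 2.632, 0.0]
wrist_force: [-0.2, 0.6, -2.7]
width: 0.147
grip_force: 48.9
```

>>> drive_tool --deltas '[{"dp":[0,0,0.12],"roll":0,"gripper":0},{"dp":[0,0,0.12],"roll":0,"gripper":0},{"dp":[0,0,0.12],"roll":0,"gripper":0},{"dp":[0,0,0.12],"roll":0,"gripper":0},{"dp":[0,0,0.12],"roll":0,"gripper":0},{"dp":[0,0,0.1],"roll":0,"gripper":0},{"dp":[0,0,0.1],"roll":0,"gripper":0},{"dp":[0,0,0],"roll":0,"gripper":0},{"dp":[0,0,0],"roll":0,"gripper":0}]'

```text
time: 20.4
ee_pos: [0.5415, 0.1707, 0.2284]
tool_rot: [1.715, 2.632, 0.0]
wrist_force: [-0.1, 0.3, -3.1]
width: 0.149
grip_force: 48.9
```

>>> drive_tool --deltas '[{"dp":[0,0,0.12],"roll":0,"gripper":0},{"dp":[0,0,0.12],"roll":0,"gripper":0},{"dp":[0,0,0.12],"roll":0,"gripper":0},{"dp":[0,0,0.12],"roll":0,"gripper":0},{"dp":[0,0,0.12],"roll":0,"gripper":0},{"dp":[0,0,0.12],"roll":0,"gripper":0},{"dp":[0,0,0.12],"roll":0,"gripper":0},{"dp":[0,0,0.11],"roll":0,"gripper":0},{"dp":[0,0,0.1],"roll":0,"gripper":0},{"dp":[0,0,0],"roll":0,"gripper":0}]'

```text
time: 21.4
ee_pos: [0.5413, 0.1707, 0.1964]
tool_rot: [-1.714, -2.632, 0.001]
wrist_force: [-1.4, 0.8, -1.6]
width: 0.148
grip_force: 48.9
```

>>> drive_tool --deltas '[{"dp":[0,0,0],"roll":0,"gripper":0},{"dp":[0,0,0],"roll":0,"gripper":0},{"dp":[0,0,0],"roll":0,"gripper":0},{"dp":[0,0,0],"roll":0,"gripper":0},{"dp":[0,0,0],"roll":0,"gripper":0}]'

```text
time: 21.9
ee_pos: [0.5415, 0.1707, 0.1969]
tool_rot: [1.715, 2.632, 0.0]
wrist_force: [-0.4, -1.4, -2.5]
width: 0.147
grip_force: 48.9
```

```bash
python3 - <<'E'
from h import *
go([.5415,.1707,.197]);s=env.get_state();print(s['wrist_force'],s['grip_force'],s['width'])
c=env.camera_info('wrist');im=env.snapshot('wrist')[:,:,::-1].copy()
sd=env.snapshot('side')[:,:,::-1];h=cv2.cvtColor(sd,cv2.COLOR_BGR2HSV)
m=cv2.inRange(h,(0,150,80),(8,255,255))|cv2.inRange(h,(172,150,80),(180,255,255))
for k in cv2.findContours(m,0,1)[0]:
    if cv2.contourArea(k)>30: print(cv2.minAreaRect(k))
e=s['ee_pos'];R=Ro.from_rotvec(s['tool_rot']).as_matrix()
g=cv2.cvtColor(im,cv2.COLOR_BGR2GRAY);print(proj(c,[e+R@[0,0,-.038]])[0])
for r in (270,274,278,284,290,296,300):print(r,g[r,296:340:3])
E
```

```text
t 21.9 tcp [0.5415 0.1707 0.1969] yaw 113.84 z [ 0.  0. -1.]
units [-0.001 -0.    -0.004] roll None
[-0.35033416 -1.3604114  -2.52657501] 48.91150602896232 0.14659205587106836
((284.6192932128906, 327.1700439453125), (32.06117248535156, 8.335905075073242), 85.91438293457031)
((328.0448303222656, 230.9620819091797), (4.899683952331543, 14.200778007507324), 4.763641834259033)
((393.2099609375, 224.5299835205078), (5.656854629516602, 15.697771072387695), 8.130102157592773)
[318.04749915 284.33094564]
270 [68 50 45 75 83 88 89 87 88 87 87 74 47 59 48]
274 [ 36  48  49  76 102 115 116 114 114 113  98  81  46  41  35]
278 [ 36  47  62 111 115 115 116 113 111 114 114 107  50  39  33]
284 [ 36  46  85 109 115 116 115 115 114 112 114 108  58  38  33]
290 [ 34  43  67 108 113 115 117 116 114 113 111  99  52  37  33]
296 [ 35  45  65 152 102 111 114 115 114 108 132 145  44  34  34]
300 [ 34  47  90 156 155 153 146 147 154 158 155 154  47  50  33]
```

Everything checks out: the ram has not slipped in the grip (its top disc is where it was), the tip is about 15 mm below the lower bushing, there is no contact force, and the lever has not moved. Handing in.

```bash
python3 -c "
from cell import env
print(env.finish_job())"
```

```text
the job is handed in; nothing more can be done
None
```

The lever hangs by its eye on the stud and is let go; the ram is held still through both bushings, its tip about 15 mm below the lower one and 25 mm clear of the anvil; the job is handed in at about 22 s with no verdict returned.

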